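Unload the infrared drying hood with the tray hook

ROBOT

A 6-joint arm with a two-finger parallel gripper is mounted at the origin on a cart in front of the work surface, level with it; the furniture and walls round the work are solid. World frame = base frame: x ahead of the robot, y to its left, z up, the work surface at z = 0. Lengths are in m, angles in rad, forces in N, time in s.
With the tool pointing down it reaches from about 0.325 to 0.9 m from the base axis. Payload 6.1 kg.
Tool frame: the origin (TCP) lies midway between the tips of the shut fingers; the grasp point (between the pads) lies 19 mm behind it; x points along the fingers, y is the direction in which the jaws open and shut, and the axes are right-handed (so a half turn about x gives the same grasp; the last joint's range is limited). The gripper opens to 85 mm and grips with 20 to 120 N. Pads are 22 mm wide; open, the fingers measure 114 mm over their backs; the gripper's body (76 mm by 85 mm) begins 54 mm behind the grasp point. The pads swing forward as they close: fully open they stand 13 mm farther back than shut.
Start: joints at [1.045, 0.22, 1.526, -0, 1.395, -0.126], TCP at [0.243, 0.576, 0.231] pointing down, gripper open.
Joint ranges: [-2.98, 2.98], [-0.91, 2.08], [0.09, 2.57], [-1.24, 4.39], [0.2, 2.65], [-2.68, 2.68]. Speed limits (rad/s): [2.57, 2.57, 3.01, 3.14, 3.14, 3.14].

INTERFACE

Orientations are given as [roll, pitch, yaw] about the fixed x, y, z axes, in that order (R = Rz(yaw) Ry(pitch) Rx(roll)).
In Python, from plant import movep, move_l, set_joints, gripper_to, hold, inverse_kinematics, observe, get_image, get_calibration, Unreachable, job_done gives the robot as it stands. Calls block until the motion is done:
- movep(position, orientation): joint-space move of the TCP to a pose.
- move_l(position, feed=0.15, rotation=None, max_force=None): straight line of the TCP; rotation=None keeps the orientation; feed is the mean speed in m/s. With max_force (N) it stops when the force on the tool has changed by that much, and returns True; else False.
- set_joints(angles): joint-space move.
- gripper_to(opening, f_grip=None): finger opening in m; f_grip is the grip in N (None keeps the last); returns when the fingers have stopped.
- hold(seconds).
- inverse_kinematics(position, orientation): joint angles nearest the present ones, or None.
- observe(): the state.
- get_image(name): name is "scene" or "top" or "wrist"; returns (picture, depth): 400x640x3 uint8, red, green, blue; 400x640 float32, m along the optical axis (not along the pixel's ray), 0 where there is no reading.
- get_calibration(name): a dict with "intrinsics" (3x3 intrinsics, pixels), "world_from_camera" (4x4, takes a point from camera to world coordinates). Camera axes: x right, y down, z forward; pixel columns grow to the right and rows downward; lengths in m; the calibration is good to about 2 mm. The wrist camera is an equidistant fisheye: a pixel r from the principal point sees the ray r / f radians off the axis. A picture is of the moment at which its call begins: read the wrist's pose just before it. get_calibration takes no time and is no camera call; for the wrist camera it gives the pose at the moment of the call.
A pose or a line that the arm cannot do raises Unreachable and nothing moves.
- job_done(): hands the job in, once; it reports no verdict.
The state is a dict: "time_s": time; "q": joint angles; "joint_velocities": joint speeds; "joint_torque": joint torques, N m; "eef_pos": TCP position; "tcp_rot": TCP orientation; "ft_force": force on the tool from outside, world axes, zero at the start; "torque": the same for the moment, N m; "opening": finger opening in m.
Only numpy, scipy, OpenCV 4.12 (cv2) and the standard library are available. Lean on these libraries where they do the work, as an engineer would, in place of code of your own. Each camera call takes 0.05 s, during which the arm holds its last target.

TASK

The carriers in the steel tray under the drying hood are dry. First set the chimney damper half open, lever at the red mark, to let the fumes off; then take the tray hook from its bracket, hook it inside the tray's front rim and drag the tray straight out until that rim stands about 6 cm in front of the hood. Hang the hook back on its bracket. The tray is hot and its carriers brittle: never touch it with the gripper nor press or pull hard on it, keep all three carriers flat in it, and leave the wash bottle and the loose steel weight in front where they are.

Things in the scene. Friction and masses are not known exactly. Their poses are not given: they have to be found in the camera images.
- hood: white sheet-metal infrared drying hood standing fixed on the worktop, open at the front and below, 290 deep (x) x 300 wide (y) x 252 mm high, walls 10 mm, clear height inside 220 mm under a 32 mm thick heater head that reaches to the front plane. Origin under its centre at worktop height; its x axis points from the open front to the back, y to its left, z up. Front plane at x = -145 mm. A chimney (outer diameter 72 mm, top at z = 336 mm) stands on it at x = -55 mm, y = 0
- hood_front (a point): middle of the lower front edge of the heater head (x = -145, y = 0, z = 220 mm in the hood's frame), with the hood's axes
- damper (a joint): angle of the damper lever on the chimney, rad: 0 = shut (lever level, pointing to the hood's left), 0.785 = half open (at the red mark of the quadrant behind it), 1.571 = fully open (lever straight up). Stiff enough to stay where it is left (about 1.5 N at the knob)
- damper_knob (a point): centre of the red round knob of the lever: diameter 16 mm, 30 mm long, its axis along the hood's x; it sticks out to the front on a short stem, 62 mm from the spindle; the flat lever lies 25 mm behind its centre
- damper_hinge (a point): point of the lever's spindle axis level with the knob's centre (x = -134, y = 0, z = 300 mm in the hood's frame); the spindle runs along the hood's x axis
- hook_grip (a point): centre of the wooden handle of the tray hook. Handle 26 (x) x 16 (y) x 66 mm (z, the long axis, up as it hangs); grasp it across its 16 mm. Below it, at z = -39 to -33 mm from this point, a steel collar of diameter 34 mm; a round shank of diameter 8 mm runs from it down to a bend at z = -164 mm; from there a flat tongue (34 wide along y, 34 long, 5 mm thick) is bent back by 50 degrees from the shank's line, towards -x (towards the robot as it hangs). 0.16 kg
- hook_tip (a point): end of the hook's tongue, at x = -26, y = 0, z = -186 mm from hook_grip in the hook's own axes
- hook_rest (a point): place of the hook on its bracket: centre of the underside of the collar when it hangs there (the hook_grip is then 39 mm above it). The bracket is a level steel fork on the hood's right side at z = 235 mm, its two prongs (14 mm wide, 17 mm apart) point to the hood's front (-x) and end 25 mm in front of this point with ends turned up 5 mm; the slot is open to the front. Has the hood's axes
- tray_rim (a point): middle of the front rim of the stainless steel tray (outer face of the wall, top edge), 28 mm above the worktop; the point has the tray's axes, x to the back. Tray 160 (x) x 210 (y) x 28 mm high, open on top, upright walls 3 mm thick, floor 3 mm thick, on the worktop. About 0.35 kg, with 0.1 kg in it; it slides on the worktop with a few newtons
- puck_0_mid (a point): centre of a round white sample carrier, diameter 52, 20 mm thick, lying in the back part of the tray (its nearest edge 65 to 85 mm behind the rim)
- puck_1_mid (a point): centre of the second sample carrier, diameter 54, 20 mm thick
- puck_2_mid (a point): centre of the third sample carrier, diameter 52, 20 mm thick
- wash_bottle: white wash bottle with a nozzle, diameter 77, 253 mm high, origin under its centre; bystander to the left of the hood's front
- steel_weight: turned steel weight with a bore, diameter 42, 24 mm high, origin under its centre; bystander to the right of the hood's front
Things that resemble listed ones, but are neither listed nor needed, are in the scene too. Leave any orange or turquoise look-alike of the part that bears puck_1_mid alone.

How it is judged:
On the way, in this order (a step that is already met when the one before it is completed fails the run):
1. the damper lever stands half open, within 6 degrees of the red mark (value of joint damper between 0.68 and 0.89 rad), for 0.2 s.
2. the tray hook is off its bracket (distance between hook_grip and hook_rest above 0.12 m), for 0.1 s.
3. while the tray is still under the hood, the tongue of the hook is inside the tray behind its front rim (x of hook_tip in the frame of tray_rim between 0.004 and 0.07 m and z of hook_tip in the frame of tray_rim below -0.008 m and y of hook_tip in the frame of tray_rim between -0.09 and 0.09 m and x of tray_rim in the frame of hood_front above 0.03 m), for 0.1 s.
4. the tray's front rim stands 40 to 90 mm in front of the hood (x of tray_rim in the frame of hood_front between -0.09 and -0.04 m), for 0.2 s.
At the end, for the whole second after the job is handed in: Damper lever within 6 degrees of half open; tray flat, square to the hood within 15 degrees, its front rim 40 to 90 mm in front of the hood, three carriers lying in it; hook hanging upright in its bracket, collar down on the fork (within 20 mm sideways, 6 mm in height) (all of step 1 and all of step 4 and angle between the x axis of tray_rim and the x axis of hood_front, either way round below 0.26 rad and angle between tray_rim's own z axis and vertical below 0.06 rad and horizontal distance between hook_grip and hook_rest below 0.02 m and z of hook_grip in the frame of hook_rest between 0.033 and 0.045 m and angle between hook_grip's own z axis and vertical below 0.12 rad and z of each of puck_0_mid, puck_1_mid, puck_2_mid in the frame of tray_rim below -0.005 m and horizontal distance between each of puck_0_mid, puck_1_mid, puck_2_mid and tray_rim below 0.16 m and angle between each of puck_0_mid, puck_1_mid, puck_2_mid's own z axis and vertical below 0.35 rad); the robot touches nothing.
It fails at once if the gripper or arm touches the hot tray (contact force between any of the fingers, the arm and tray above 0.5 N).
It fails at once if the hook presses or pulls on the tray with more than 35 N (contact force between tray_hook and tray above 35 N).
It fails at once if the wash bottle or the loose steel weight is moved by more than 25 mm (distance of any of wash_bottle, steel_weight from where it was at the start of the episode above 0.025 m).
It also fails if it takes over 67 s, if anything falls off the work surface, if the arm or the gripper's body presses on something with over 40 N, if the wrist force passes 120 N, or if a joint passes its speed limit or range.

## Working session

There is one attempt and no reset: what is moved stays moved. The work goes in short steps, each a Python script; the robot and the scene stay as the last script left them, time stands still between calls to the robot, and variables do not carry over. Pictures are saved under pics/ and viewed, and the job is handed in when it is done.

```bash
ls; mkdir -p pics; python3 - <<'E'
from plant import *
import cv2,numpy as np
s=observe();print(s)
for n in("scene","top","wrist"):
    c=get_calibration(n);print(n,c)
    im,d=get_image(n);cv2.imwrite(f"pics/{n}0.png",im[:,:,::-1]);np.savez(f"{n}0.npz",im=im,d=d,K=c["intrinsics"],T=c["world_from_camera"])
E
```

```text
pics
{'time_s': 0.0, 'q': array([ 1.04491511e+00,  2.21207093e-01,  1.52762069e+00, -1.00861295e-05,
        1.39469408e+00, -1.26102378e-01]), 'joint_velocities': array([-0.00074043,  0.00090301,  0.00071406,  0.00051798,  0.00091567,
       -0.00131562]), 'joint_torque': array([-2.88134634e-04, -4.96886230e+01, -3.89401639e+01, -2.74395215e-04,
        1.11927657e-02,  2.85496145e-05]), 'eef_pos': array([0.24296047, 0.57518522, 0.23020596]), 'tcp_rot': array([-1.69175328,  1.56886709, -2.09153034]), 'ft_force': array([-0.26631329, -0.03660794,  0.7651996 ]), 'torque': array([ 0.0201311 , -0.050147  , -0.01770136]), 'opening': 0.08498887231190368}
scene {'intrinsics': array([[469.79239165,   0.        , 316.5444348 ],
       [  0.        , 469.79239165, 201.97612042],
       [  0.        ,   0.        ,   1.        ]]), 'world_from_camera': array([[ 0.92554117, -0.32083156,  0.20109862,  0.29393042],
       [-0.37857263, -0.79459159,  0.4746651 , -0.74395835],
       [ 0.00750372, -0.51545253, -0.85688528,  1.45922937],
       [ 0.        ,  0.        ,  0.        ,  1.        ]])}

[... 183 characters left out ...]
om_camera': array([[-0.0274225 , -0.77851859,  0.62702217, -0.28106538],
       [-0.99956122,  0.02838161, -0.00847635, -0.02835363],
       [-0.01119691, -0.62697949, -0.77895529,  1.25264103],
       [ 0.        ,  0.        ,  0.        ,  1.        ]])}
wrist {'intrinsics': array([[309.70691629,   0.        , 322.0737027 ],
       [  0.        , 309.70691629, 191.98267058],
       [  0.        ,   0.        ,   1.        ]]), 'world_from_camera': array([[ 0.38923425,  0.8841654 ,  0.25835682,  0.17661246],
       [ 0.92113643, -0.37297279, -0.1113507 ,  0.60364395],
       [-0.00209237,  0.28132338, -0.95961074,  0.37271389],
       [ 0.        ,  0.        ,  0.        ,  1.        ]])}
```

View pics/scene0.png

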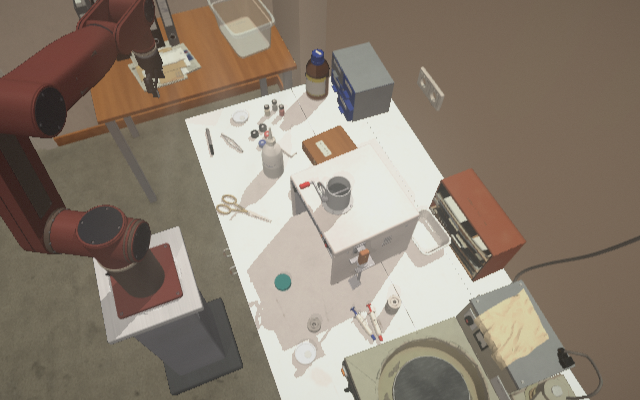

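View pics/top0.png

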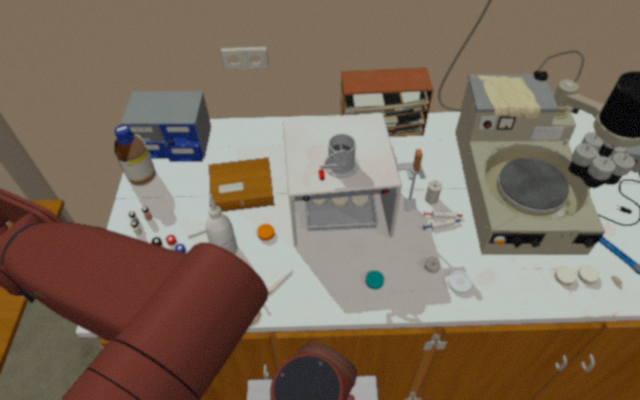

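View pics/wrist0.png

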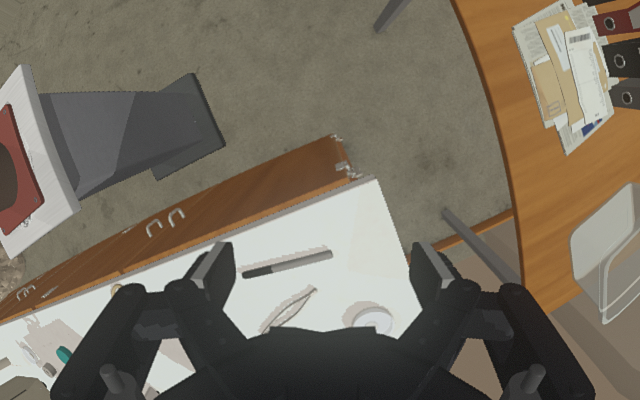

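```bash
cat > h.py <<'E'
import numpy as np,cv2
def load(n):
    z=np.load(n);return z["im"],z["d"],z["K"],z["T"]
def cloud(d,K,T):
    v,u=np.mgrid[:d.shape[0],:d.shape[1]]
    p=np.stack([(u-K[0,2])/K[0,0]*d,(v-K[1,2])/K[1,1]*d,d],-1)
    return p@T[:3,:3].T+T[:3,3]
E
python3 - <<'E'
from h import *
for n in("scene","top"):
    im,d,K,T=load(n+"0.npz");P=cloud(d,K,T)
    m=(d>0)&(abs(P[...,2]-.252)<.012)&(P[...,0]>.3)
    k,l,st,_=cv2.connectedComponentsWithStats(m.astype(np.uint8))
    i=1+np.argmax(st[1:,4]);q=P[l==i]
    print(n,st[i],q.mean(0)); r=cv2.minAreaRect(q[:,:2].astype(np.float32));print(r);print(cv2.boxPoints(r))
    # table
    t=(d>0)&(abs(P[...,2])<.02)&(P[...,0]>.4)&(P[...,0]<.9)&(abs(P[...,1])<.5);print("table z",np.median(P[t][:,2]))
im=cv2.imread("pics/top0.png");cv2.imwrite("pics/t1.png",cv2.resize(im[100:300,200:470],None,fx=2.9,fy=2.9,interpolation=2))
im=cv2.imread("pics/scene0.png");cv2.imwrite("pics/s1.png",cv2.resize(im[120:370,210:460],None,fx=2.4,fy=2.4,interpolation=2))
E
```

```text
scene [ 290  143  130  112 7268] [ 0.69097284 -0.10619963  0.25265431]
((0.6885014772415161, -0.09090559184551239), (0.297405481338501, 0.3061515986919403), 4.526599884033203)
[[ 0.52818155  0.04995684]
 [ 0.5523436  -0.25523984]
 [ 0.8488214  -0.23176803]
 [ 0.82465935  0.07342866]]
table z 0.0012577847662471608
top [ 283  113  119   86 7267] [ 0.67205197 -0.08982461  0.25215291]
((0.6864742636680603, -0.09159702062606812), (0.3006250560283661, 0.3025114834308624), 4.529048919677734)
[[ 0.5246873   0.04731706]
 [ 0.5485749  -0.2542498 ]
 [ 0.84826124 -0.2305111 ]
 [ 0.8243736   0.07105577]]
table z 0.0009714011267497602
```

View pics/t1.png

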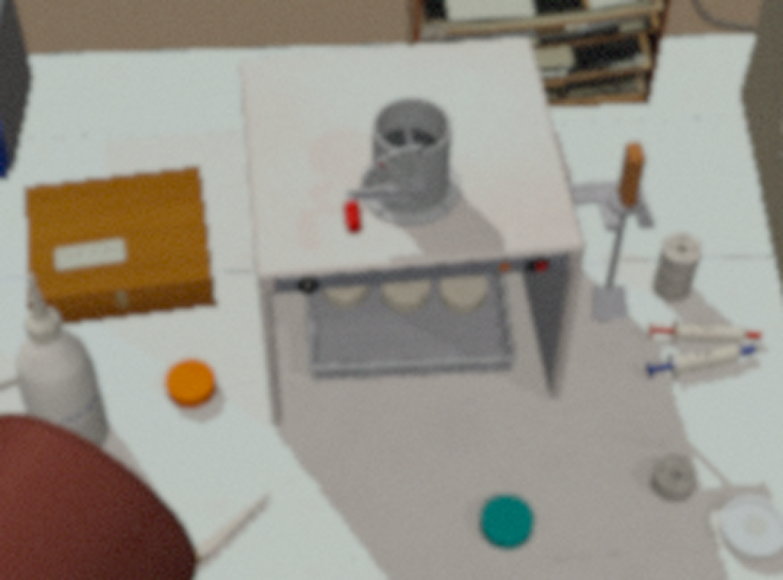

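View pics/s1.png

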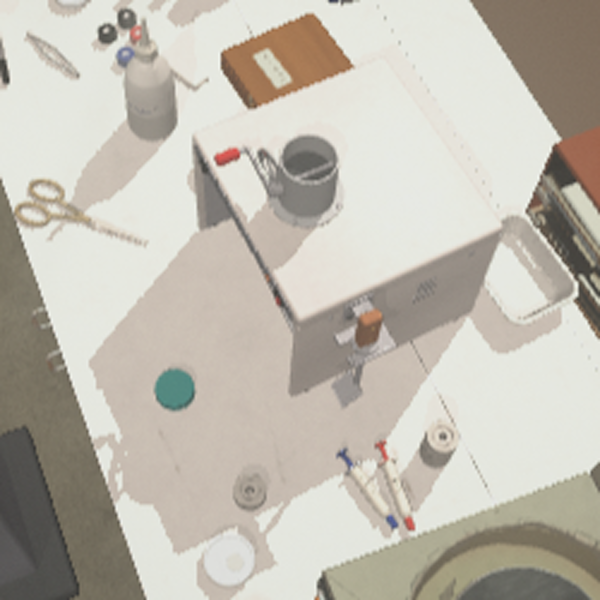

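```bash
python3 - <<'E'
from h import *
a=0.079;c=np.array([.687,-.091])
R=np.array([[np.cos(a),-np.sin(a)],[np.sin(a),np.cos(a)]])
def toh(p): return np.r_[(np.asarray(p)[:2]-c)@R,np.asarray(p)[2]]
for n in("scene","top"):
    im,d,K,T=load(n+"0.npz");P=cloud(d,K,T);H=np.concatenate([(P[...,:2]-c)@R,P[...,2:]],-1)
    # hood edges refine
    m=(d>0)&(abs(P[...,2]-.252)<.005)&(abs(H[...,0])<.17)&(abs(H[...,1])<.17)
    q=H[m]
    print(n,"x by y",[(round(np.percentile(q[abs(q[:,1]-y)<.01][:,0],1),4),round(np.percentile(q[abs(q[:,1]-y)<.01][:,0],99),4)) for y in(-.12,-.08,.08,.12)])
    print("y by x",[(round(q[abs(q[:,0]-x)<.01][:,1].min(),4),round(q[abs(q[:,0]-x)<.01][:,1].max(),4)) for x in(-.12,-.06,.06,.12)])
    hsv=cv2.cvtColor(im,cv2.COLOR_RGB2HSV).astype(int)
    red=((hsv[...,0]<6)|(hsv[...,0]>174))&(hsv[...,1]>180)&(P[...,2]>.25)&(abs(H[...,0])<.25)&(abs(H[...,1])<.2)
    if red.any(): print("knob",red.sum(),H[red].mean(0),H[red].min(0),H[red].max(0))
    br=(hsv[...,0]>4)&(hsv[...,0]<20)&(hsv[...,1]>110)&(P[...,2]>.2)&(abs(H[...,0])<.25)&(H[...,1]<-.14)&(H[...,1]>-.3)
    print("handle",br.sum(),H[br].mean(0),H[br].min(0),H[br].max(0),np.argwhere(br).mean(0)[::-1])
    ch=(d>0)&(P[...,2]>.325)&(P[...,2]<.342)&(abs(H[...,0])<.2)&(abs(H[...,1])<.1);print("chim",H[ch].min(0),H[ch].max(0))
im=cv2.imread("pics/top0.png");cv2.imwrite("pics/t2.png",cv2.resize(im[180:240,285:400],None,fx=6.9,fy=6.9,interpolation=2))
cv2.imwrite("pics/t3.png",cv2.resize(im[140:220,380:450],None,fx=7,fy=7,interpolation=2))
E
```

```text
scene x by y [(np.float64(-0.1392), np.float64(0.1443)), (np.float64(-0.1386), np.float64(0.1437)), (np.float64(-0.1406), np.float64(0.1443)), (np.float64(-0.1379), np.float64(0.1426))]
y by x [(np.float64(-0.1498), np.float64(0.1501)), (np.float64(-0.1503), np.float64(0.1512)), (np.float64(-0.1498), np.float64(0.1514)), (np.float64(-0.1492), np.float64(0.1498))]
handle 30 [-0.07945828 -0.20230885  0.30677923] [-0.09042092 -0.20719334  0.30166859] [-0.06939689 -0.19560097  0.31148033] [364.13333333 251.96666667]
chim [-0.09507274 -0.03591196  0.32503774] [-0.01389419  0.03917088  0.34166728]
top x by y [(np.float64(-0.1418), np.float64(0.1406)), (np.float64(-0.1442), np.float64(0.1436)), (np.float64(-0.1431), np.float64(0.1379)), (np.float64(-0.1425), np.float64(0.1412))]
y by x [(np.float64(-0.1486), np.float64(0.15)), (np.float64(-0.1491), np.float64(0.1486)), (np.float64(-0.1478), np.float64(0.1493)), (np.float64(-0.1486), np.float64(0.149))]
knob 23 [-0.13618501  0.06259685  0.3152136 ] [-0.14768137  0.05932452  0.31121177] [-0.12264737  0.06593339  0.31965472]
handle 94 [-0.08976375 -0.19766522  0.28497979] [-0.09571049 -0.20431584  0.24545312] [-0.07486956 -0.19218117  0.31229861] [417.29787234 159.94680851]
chim [-0.10006925 -0.03455235  0.32501256] [-0.01584192  0.04337715  0.34182342]
```

View pics/t2.png

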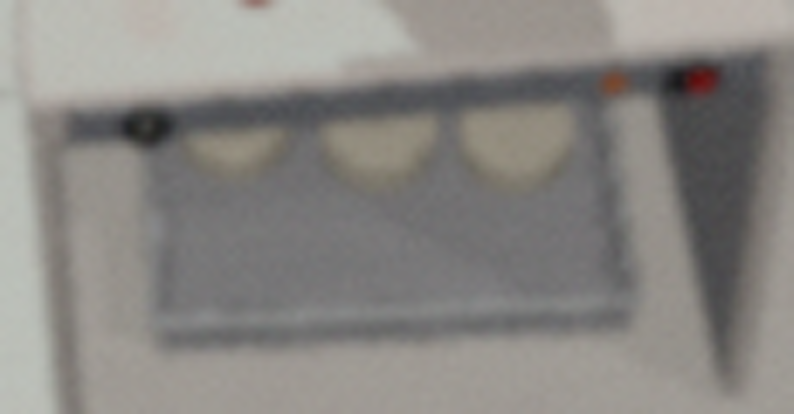

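View pics/t3.png

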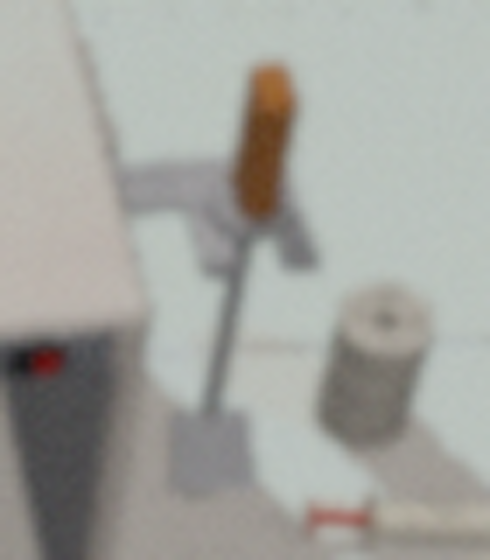

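```bash
cat >> h.py <<'E'
A=0.079;C=np.array([.687,-.091]);R2=np.array([[np.cos(A),-np.sin(A)],[np.sin(A),np.cos(A)]])
def toh(p): p=np.asarray(p);return np.concatenate([(p[...,:2]-C)@R2,p[...,2:]],-1)
def tow(p): p=np.asarray(p,float);return np.concatenate([p[...,:2]@R2.T+C,p[...,2:]],-1)
def ray(u,v,z,K,T):
    r=T[:3,:3]@np.array([(u-K[0,2])/K[0,0],(v-K[1,2])/K[1,1],1]);return T[:3,3]+r*(z-T[2,3])/r[2]
def proj(p,K,T):
    q=(np.asarray(p)-T[:3,3])@T[:3,:3];return q[:2]/q[2]*K[0,0]+K[:2,2]
E
python3 - <<'E'
from h import *
im,d,K,T=load("top0.npz");f=6.9
for u,v in((160,303),(395,295),(628,283)): print("rim",toh(ray(u/f+285-.4,v/f+180-.4,.028,K,T)))
for u,v in((160,348),(628,326)): print("rim foot",toh(ray(u/f+285-.4,v/f+180-.4,.0,K,T)))
print("handle top",toh(ray(272/7+380-.4,75/7+140-.4,.307,K,T)))
for u,v in((187,487),(250,482)): print("tip",toh(ray(u/7+380-.4,v/7+140-.4,.088,K,T)))
for u,v in((200,270),(300,265)): print("prong",toh(ray(u/7+380-.4,v/7+140-.4,.24,K,T)))
P=toh(cloud(d,K,T))
for u in(312,325,340,355,370):
  print(u,[(v,*np.round(P[v,u],3)) for v in range(218,236,1)][::2])
def tab(u,v,n):print(n,toh(ray(u/2.9+200,v/2.9+100,.0,K,T)),ray(u/2.9+200,v/2.9+100,.0,K,T))
tab(505,525,"turq");tab(674,485,"weight");tab(60,440,"bottle")
im,d,K,T=load("scene0.npz")
im=cv2.imread("pics/scene0.png");cv2.imwrite("pics/s3.png",cv2.resize(im[235:300,330:400],None,fx=8,fy=8,interpolation=2))
cv2.imwrite("pics/s4.png",cv2.resize(im[170:225,285:365],None,fx=8,fy=8,interpolation=2))
E
```

```text
rim [-0.07744479  0.10071787  0.028     ]
rim [-0.08493798 -0.00230424  0.028     ]
rim [-0.09019873 -0.10500768  0.028     ]
rim foot [-0.08178678  0.10203185  0.        ]
rim foot [-0.09368856 -0.10646849  0.        ]
handle top [-0.07584564 -0.20089193  0.307     ]
tip [-0.10212337 -0.18976487  0.088     ]
tip [-0.1025573  -0.21655832  0.088     ]
prong [-0.11175861 -0.17402741  0.24      ]
prong [-0.11370375 -0.21262647  0.24      ]
312 [(218, np.float64(-0.043), np.float64(0.085), np.float64(0.007)), (220, np.float64(-0.047), np.float64(0.086), np.float64(0.003)), (222, np.float64(-0.056), np.float64(0.087), np.float64(0.004)), (224, np.float64(-0.062), np.float64(0.087), np.float64(0.002)), (226, np.float64(-0.089), np.float64(0.089), np.float64(0.029)), (228, np.float64(-0.085), np.float64(0.089), np.float64(0.013)), (230, np.float64(-0.086), np.float64(0.089), np.float64(0.004)), (232, np.float64(-0.092), np.float64(0.09), np.float64(0.002)), (234, np.float64(-0.097), np.float64(0.091), np.float64(-0.002))]
325 [(218, np.float64(-0.044), np.float64(0.045), np.float64(0.003)),
[... 1841 characters left out ...]
 np.float64(-0.096), np.float64(-0.086), np.float64(0.032)), (224, np.float64(-0.096), np.float64(-0.087), np.float64(0.021)), (226, np.float64(-0.096), np.float64(-0.088), np.float64(0.01)), (228, np.float64(-0.097), np.float64(-0.088), np.float64(0.001)), (230, np.float64(-0.101), np.float64(-0.088), np.float64(-0.003)), (232, np.float64(-0.112), np.float64(-0.086), np.float64(0.001)), (234, np.float64(-0.119), np.float64(-0.085), np.float64(0.002))]
turq [-0.27904671 -0.06960134  0.        ] [ 0.41431639 -0.18240603  0.        ]
weight [-0.25350316 -0.24463093  0.        ] [ 0.45359323 -0.35487389  0.        ]
bottle [-0.13054014  0.36662265  0.        ] [0.52793393 0.26417725 0.        ]
```

View pics/s3.png

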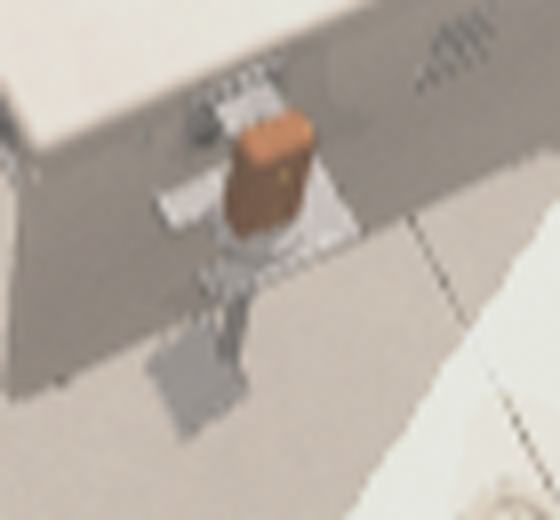

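View pics/s4.png

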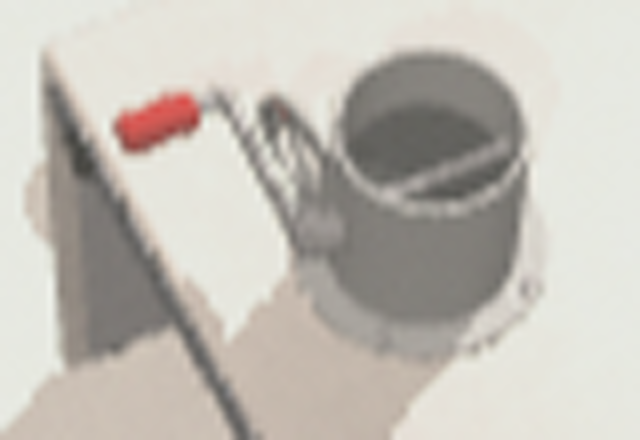

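```bash
cat > plan.py <<'E'
from h import *
from plant import *
from scipy.spatial.transform import Rotation as Ro
def rpy(tilt,dy=0): # tilt deg from straight down, forward
    return [0.,np.pi/2-np.radians(tilt),A+dy]
def tx(r): return Ro.from_euler('xyz',r).as_matrix()[:,0]
def tcp(gh,tilt,off=.019): # grasp point in hood frame -> tcp world
    r=rpy(tilt);return tow(gh)+off*tx(r),r
def grip_from_tip(tip_h,tilt): # upright hook tilted 'tilt' deg handle toward -x ; returns grip in hood frame
    t=np.radians(tilt);v=np.array([.026,.186])
    x=v[0]*np.cos(t)-v[1]*np.sin(t);z=v[0]*np.sin(t)+v[1]*np.cos(t)
    return np.array([tip_h[0]+x,tip_h[1],tip_h[2]+z])
E
python3 - <<'E'
from plan import *
_,_,K1,T1=load("top0.npz");_,_,K2,T2=load("scene0.npz")
from scipy.optimize import least_squares
f=lambda p:np.r_[proj(p,K1,T1)-[321.4,174.1],proj(p,K2,T2)-[304.5,185]]
s=least_squares(f,[.55,-.03,.3]);print("knob",toh(s.x),s.fun)
f=lambda p:np.r_[proj(p,K1,T1)-[418.5,150.3],proj(p,K2,T2)-[330-.4+275/8,235-.4+138/8]]
s=least_squares(f,[.55,-.03,.3]);print("handle top",toh(s.x),s.fun)
def ik(n,p,r):
    q=inverse_kinematics(p,r);print(n,np.round(p,3),None if q is None else np.round(q,2))
ik("knob",*tcp([-.138,.062,.305],30));ik("knobup",*tcp([-.138,.062,.39],30));ik("knob45",*tcp([-.138,.044,.344],30))
g=np.array([-.078,-.201,.274])
ik("hk",*tcp(g,0));ik("hk up",*tcp(g+[0,0,.1],0));ik("out",*tcp(g+[-.1,0,.03],0))
for t in (50,40,30,20,10):
  for x,z in((-.065,.06),(-.065,.008),(-.203,.008),(-.203,.06)):
    gr=grip_from_tip([x,0,z],t);ik(f"t{t} {x} grip {np.round(gr,3)}",*tcp(gr,t))
E
```

```text
knob [-0.12938683  0.06170132  0.30772795] [-0.0807324  -0.09572918 -0.04551327  0.13731689]
handle top [-0.07880491 -0.2011823   0.30836148] [ 0.39545895  0.44913769  0.21712161 -0.57402286]
knob [ 0.554 -0.039  0.289] [-0.34 -0.39  2.07  0.25  0.98 -2.07]
knobup [ 0.554 -0.039  0.374] [-0.34 -0.42  1.94  0.22  1.14 -2.03]
knob45 [ 0.555 -0.057  0.328] [-0.38 -0.39  2.    0.26  1.07 -2.1 ]
hk [ 0.625 -0.298  0.255] [-0.56  0.37  1.3   0.    1.47 -2.21]
hk up [ 0.625 -0.298  0.355] [-0.56  0.34  1.15  0.    1.65 -2.21]
out [ 0.525 -0.305  0.285] [-0.66  0.15  1.51  0.    1.48 -2.31]
t50 -0.065 grip [-0.191  0.     0.199] [ 0.511 -0.105  0.187] None
t50 -0.065 grip [-0.191  0.     0.147] [ 0.511 -0.105  0.135] None
t50 -0.203 grip [-0.329  0.     0.147] [ 0.374 -0.116  0.135] None
t50 -0.203 grip [-0.329  0.     0.199] [ 0.374 -0.116  0.187] None
t40 -0.065 grip [-0.165  0.     0.219] [ 0.535 -0.103  0.205] [-0.59 -0.42  2.32  0.62  0.76 -2.59]
t40 -0.065 grip [-0.165  0.     0.167] [ 0.535 -0.103  0.153] None
t40 -0.203 grip [-0.303  0.     0.167] [ 0.397 -0.114  0.153] None
t40 -0.2
[... 558 characters left out ...]

t20 -0.065 grip [-0.104  0.     0.192] [ 0.59  -0.099  0.174] [-0.38 -0.04  1.96  0.19  0.92 -2.13]
t20 -0.203 grip [-0.242  0.     0.192] [ 0.452 -0.11   0.174] [-0.56 -0.4   2.26  0.24  1.02 -2.31]
t20 -0.203 grip [-0.242  0.     0.244] [ 0.452 -0.11   0.226] [-0.56 -0.46  2.19  0.23  1.13 -2.28]
t10 -0.065 grip [-0.072  0.     0.248] [ 0.619 -0.096  0.229] [-0.32  0.1   1.68  0.07  1.2  -1.99]
t10 -0.065 grip [-0.072  0.     0.196] [ 0.619 -0.096  0.177] [-0.32  0.14  1.73  0.07  1.11 -1.99]
t10 -0.203 grip [-0.21   0.     0.196] [ 0.481 -0.107  0.177] [-0.44 -0.19  2.06  0.1   1.13 -2.12]
t10 -0.203 grip [-0.21   0.     0.248] [ 0.481 -0.107  0.229] [-0.44 -0.24  2.    0.09  1.23 -2.11]
```

```bash
python3 - <<'E'
from plan import *
def ik(n,p,r):
    r=[np.pi]+list(r[1:]);q=inverse_kinematics(p,r);print(n,np.round(p,3),None if q is None else np.round(q,2))
ik("knob",*tcp([-.138,.062,.305],30));ik("knob45",*tcp([-.138,.044,.344],30))
g=np.array([-.078,-.201,.274])
ik("hk",*tcp(g,0));ik("hk up",*tcp(g+[0,0,.1],0));ik("out",*tcp(g+[-.1,0,.03],0))
for t in (50,45,40,35):
  for x,z in((-.065,.06),(-.065,.008),(-.203,.008),(-.203,.06)):
    gr=grip_from_tip([x,0,z],t);ik(f"t{t} {x} grip {np.round(gr,3)}",*tcp(gr,t))
E
```

```text
knob [ 0.554 -0.039  0.289] [-0.34 -0.39  2.07  0.25  0.98  1.07]
knob45 [ 0.555 -0.057  0.328] [-0.38 -0.39  2.    0.26  1.07  1.04]
hk [ 0.625 -0.298  0.255] [-0.56  0.37  1.3   0.    1.47  0.93]
hk up [ 0.625 -0.298  0.355] [-0.56  0.34  1.15  0.    1.65  0.93]
out [ 0.525 -0.305  0.285] [-0.66  0.15  1.51  0.    1.48  0.84]
t50 -0.065 grip [-0.191  0.     0.199] [ 0.511 -0.105  0.187] [-0.73 -0.53  2.51  0.97  0.74  0.16]
t50 -0.065 grip [-0.191  0.     0.147] [ 0.511 -0.105  0.135] [-0.73 -0.39  2.54  1.14  0.66 -0.07]
t50 -0.203 grip [-0.329  0.     0.147] [ 0.374 -0.116  0.135] None
t50 -0.203 grip [-0.329  0.     0.199] [ 0.374 -0.116  0.187] None
t45 -0.065 grip [-0.178  0.     0.21 ] [ 0.523 -0.104  0.196] [-0.66 -0.48  2.42  0.78  0.74  0.36]
t45 -0.065 grip [-0.178  0.     0.158] [ 0.523 -0.104  0.144] [-0.66 -0.37  2.45  0.92  0.64  0.19]
t45 -0.203 grip [-0.316  0.     0.158] [ 0.385 -0.115  0.144] None
t45 -0.203 grip [-0.316  0.     0.21 ] [ 0.385 -0.115  0.196] None
t40 -0.065 grip [-0.165  0.     0.219] [ 0.535 -0.103  0.205] [-0.59 -0.42  2.32  0.62  0.76  0.55]
t40 -0.065 grip [-0.165  0.     0.167] [ 0.535 -0.103  0.153] [-0.59 -0.33  2.36  0.72  0.65  0.42]
t40 -0.203 grip [-0.303  0.     0.167] [ 0.397 -0.114  0.153] None
t40 -0.203 grip [-0.303  0.     0.219] [ 0.397 -0.114  0.205] None
t35 -0.065 grip [-0.15   0.     0.227] [ 0.548 -0.102  0.212] [-0.53 -0.35  2.22  0.47  0.8   0.71]
t35 -0.065 grip [-0.15   0.     0.175] [ 0.548 -0.102  0.16 ] [-0.53 -0.27  2.27  0.54  0.69  0.63]
t35 -0.203 grip [-0.288  0.     0.175] [ 0.41  -0.113  0.16 ] [-0.84 -0.74  2.55  0.57  1.01  0.42]
t35 -0.203 grip [-0.288  0.     0.227] [ 0.41  -0.113  0.212] [-0.84 -0.81  2.48  0.53  1.12  0.5 ]
```

```bash
cat >> plan.py <<'E'
def rpy(tilt,dy=0): return [np.pi,np.pi/2-np.radians(tilt),A+dy]
def kn(a): return np.array([-.138,.062*np.cos(a),.300+.062*np.sin(a)])
def pic(n,name,crop=None,f=1):
    c=get_calibration(n);im,d=get_image(n);np.savez(name+".npz",im=im,d=d,K=c["intrinsics"],T=c["world_from_camera"])
    im=im[:,:,::-1]
    if crop: im=im[crop[1]:crop[3],crop[0]:crop[2]]
    cv2.imwrite(f"pics/{name}.png",cv2.resize(im,None,fx=f,fy=f,interpolation=2))
E
python3 - <<'E'
from plan import *
s=observe();p=s["eef_pos"]
move_l([p[0],p[1],.44],feed=.3)
gripper_to(.05,20)
k=kn(.125)
P,r=tcp(k+[-.03,0,.075],30);movep(P,r);print(observe()["time_s"])
pic("top","top1",(270,100,400,200),6);pic("wrist","w1")
print(observe()["eef_pos"],P,observe()["opening"])
E
```

```text
3.85
[ 0.52434099 -0.04158934  0.36645029] [ 0.52413961 -0.04218409  0.36627535] 0.050144310804634266
```

View pics/w1.png

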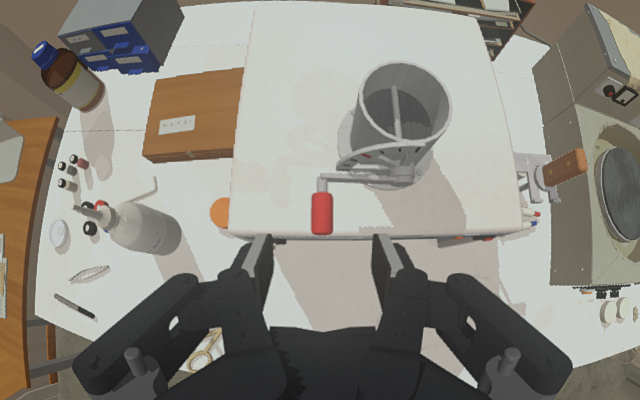

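View pics/top1.png

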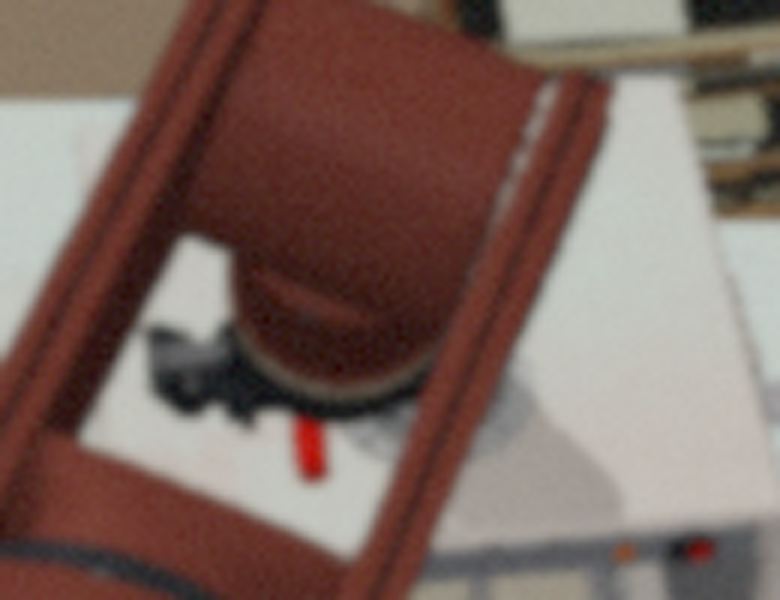

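```bash
python3 - <<'E'
from plan import *
P,r=tcp(kn(.125),30);print(move_l(P,feed=.12,rotation=r,max_force=15))
gripper_to(0.0,20);s=observe();print(s["opening"],s["eef_pos"]-P,s["ft_force"])
for a in np.linspace(.125,.785,6)[1:]:
    P,r=tcp(kn(a),30);move_l(P,feed=.06,rotation=r)
s=observe();print(s["opening"],s["eef_pos"]-P,s["ft_force"],s["time_s"])
pic("wrist","w2")
E
```

```text
False
0.01504234928454094 [0.0001229  0.00086378 0.0009    ] [-1.04900126  4.65400375  2.53205442]
0.014838427179647359 [0.00015178 0.00360653 0.00262798] [-8.64589957 15.31049517 10.98181211] 6.5917
```

View pics/w2.png

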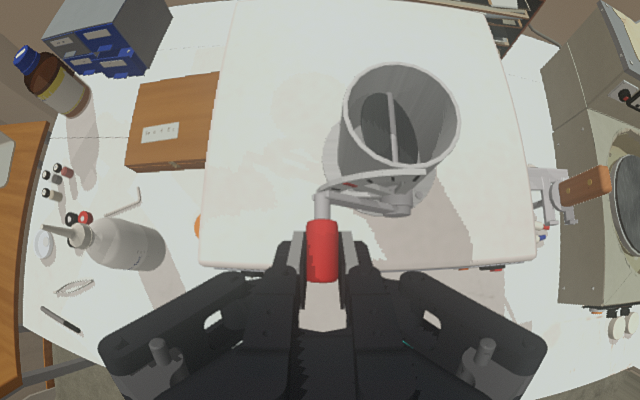

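```bash
python3 - <<'E'
from plan import *
gripper_to(.045)
k=kn(.785)
P,r=tcp(k+[-.04,.0,.07],30);move_l(P,feed=.2,rotation=r)
pic("wrist","w3");pic("scene","sc3",(270,160,370,230),8)
print(observe()["time_s"],observe()["ft_force"])
im=cv2.imread("pics/w3.png");cv2.imwrite("pics/w3c.png",cv2.resize(im[130:280,260:460],None,fx=4,fy=4,interpolation=2))
E
```

```text
7.6917 [-0.35234019 -0.46656214  0.74517688]
```

View pics/w3c.png

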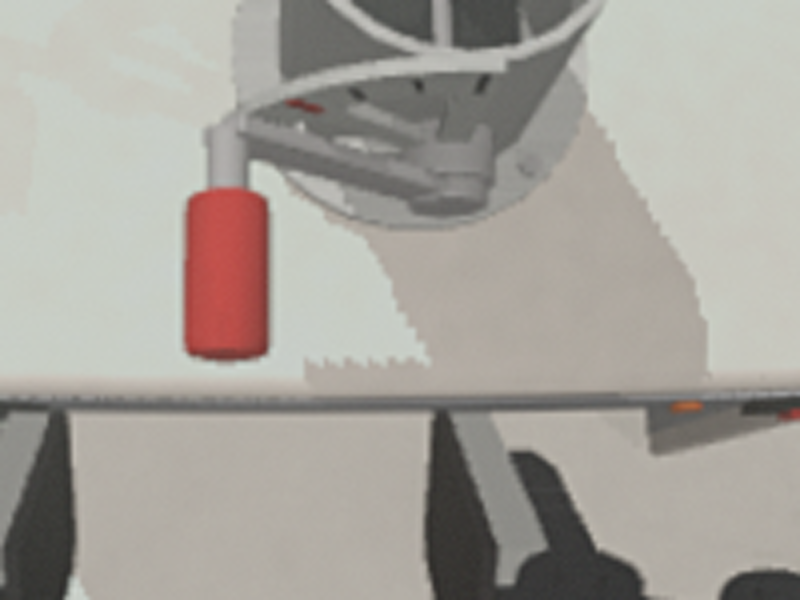

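View pics/sc3.png

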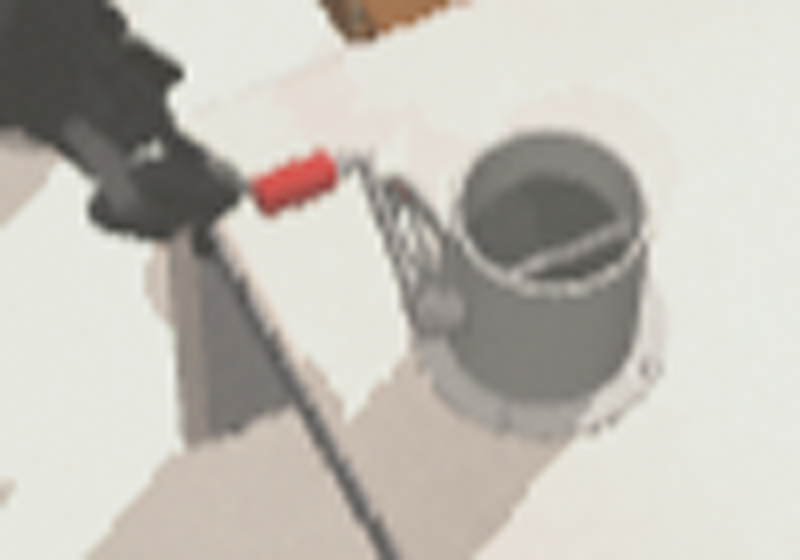

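```bash
python3 - <<'E'
from plan import *
def fish(p,K,T):
    q=(np.asarray(p)-T[:3,3])@T[:3,:3];t=np.arctan2(np.hypot(q[0],q[1]),q[2]);n=q[:2]/np.hypot(q[0],q[1]);return n*t*K[0,0]+K[:2,2]
_,_,K2,T2=load("scene0.npz")
Z=np.load("w3.npz");K,T=Z["K"],Z["T"]; Z1=np.load("w1.npz")
for a in np.arange(0,1,.1):
    p=tow([-.134,.062*np.cos(a),.3+.062*np.sin(a)]);print(round(a,1),proj(p,K2,T2).round(1),fish(p,K,T).round(1),fish(p,Z1["K"],Z1["T"]).round(1))
d=Z["d"];im=Z["im"].astype(int);m=(im[...,0]>150)&(im[...,1]<90)&(im[...,2]<90)
m[:,:250]=0;m[:,400:]=0;print(m.sum(),d[m].mean())
v,u=np.nonzero(m);print(u.mean(),v.mean())
xy=(np.c_[u,v]-K[:2,2])/K[0,0];th=np.hypot(*xy.T);dz=d[m]
pc=np.c_[xy/th[:,None]*np.tan(th)[:,None]*dz[:,None],dz];W=toh(pc@T[:3,:3].T+T[:3,3]);ok=dz>0
ok&=abs(W[:,0]+.134)<.025
print(W[ok].mean(0),np.percentile(W[ok],[2,98],0))
E
```

```text
0.0 [303.  187.1] [300.5 212.5] [322.7 219.2]
0.1 [303. 186.] [300.3 211.2] [323.1 217.9]
0.2 [303.1 185.1] [301.  209.8] [324.5 216.5]
0.3 [303.3 184.4] [302.4 208.4] [326.9 215.1]
0.4 [303.6 183.8] [304.7 207. ] [330.2 213.7]
0.5 [304.  183.5] [307.9 205.6] [334.6 212.2]
0.6 [304.5 183.3] [312.1 204.2] [340.2 210.8]
0.7 [305.  183.3] [317.1 202.8] [346.7 209.3]
0.8 [305.7 183.6] [323.1 201.5] [354.4 207.9]
0.9 [306.4 184. ] [329.9 200.3] [363.  206.6]
693 0.21305317
315.46753246753246 197.14285714285714
[-0.13145063  0.04847443  0.34736754] [[-0.14449052  0.04256416  0.34424162]
 [-0.11827807  0.0544783   0.34921841]]
```

```bash
cat > dm.py <<'E'
from plan import *
def knobmeas(name):
    pic("wrist",name);Z=np.load(name+".npz");K,T=Z["K"],Z["T"]
    d=Z["d"];im=Z["im"].astype(int);m=(im[...,0]>150)&(im[...,1]<90)&(im[...,2]<90)&(d>0);m[:,:250]=0;m[:,400:]=0
    v,u=np.nonzero(m);xy=(np.c_[u,v]-K[:2,2])/K[0,0];th=np.hypot(*xy.T);dz=d[m]
    pc=np.c_[xy/th[:,None]*np.tan(th)[:,None]*dz[:,None],dz];W=toh(pc@T[:3,:3].T+T[:3,3]);W=W[abs(W[:,0]+.134)<.025]
    y=(np.percentile(W[:,1],2)+np.percentile(W[:,1],98))/2;z=np.percentile(W[:,2],97)-.008
    print(u.mean(),v.mean(),"y,z",y,z,"ang",np.arctan2(z-.3,y),"acos",np.arccos(min(1,y/.062)))
E
python3 - <<'E'
from dm import *
P,r=tcp(kn(.70),30);print(move_l(P,feed=.12,rotation=r,max_force=15))
gripper_to(0.0,20);s=observe();print(s["opening"],s["eef_pos"]-P,s["ft_force"])
for a in (.74,.79,.83):
    P,r=tcp(kn(a),30);move_l(P,feed=.06,rotation=r)
s=observe();print(s["eef_pos"]-P,s["ft_force"])
gripper_to(.045)
P,r=tcp(kn(.785)+[-.04,.0,.07],30);move_l(P,feed=.2,rotation=r)
knobmeas("w4");print(observe()["time_s"])
E
```

```text
False
0.014987757137002301 [0.00020509 0.00018248 0.00116795] [-2.62722453  2.60715683  3.93880688]
[8.93947519e-05 1.43827339e-03 4.55873944e-04] [-1.80902865  7.14104438  3.26549673]
321.76190476190476 195.66938775510204 y,z 0.04402366265874742 0.345673324053262 ang 0.8037875819839742 acos 0.7812142243798701
10.6417
```

```bash
python3 - <<'E'
from plan import *
gripper_to(.04)
P,r=tcp(np.array([-.21,-.05,.43]),15);move_l(P,feed=.3,rotation=r)
g=np.array([-.079,-.201,.277])
P,r=tcp(g+[0,0,.07],0);movep(P,r)
pic("wrist","w5");print(observe()["time_s"])
E
```

```text
12.2833
```

View pics/w5.png

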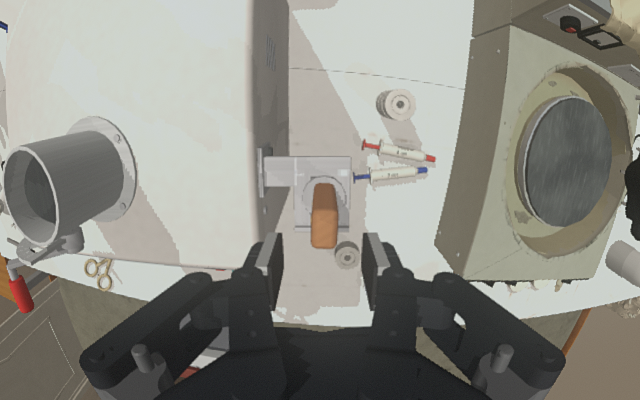

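```bash
python3 - <<'E'
from plan import *
g=np.array([-.079,-.201,.277])
P,r=tcp(g,0);print(move_l(P,feed=.12,max_force=10))
pic("wrist","w6")
gripper_to(0,100);s=observe();print(s["opening"],s["eef_pos"]-P,s["ft_force"])
P2,_=tcp(g+[0,0,.016],0);move_l(P2,feed=.06)
s=observe();print(s["opening"],s["eef_pos"]-P2,s["ft_force"],s["time_s"]);pic("wrist","w7")
E
```

```text
False
0.014788303007814807 [ 0.00055159 -0.00025646  0.00148929] [0.11512442 0.55990654 4.8212753 ]
0.014767485716803906 [ 0.00012775 -0.0001043   0.00031586] [ 0.22360366 -0.35142494 -1.2188433 ] 13.825
```

View pics/w7.png

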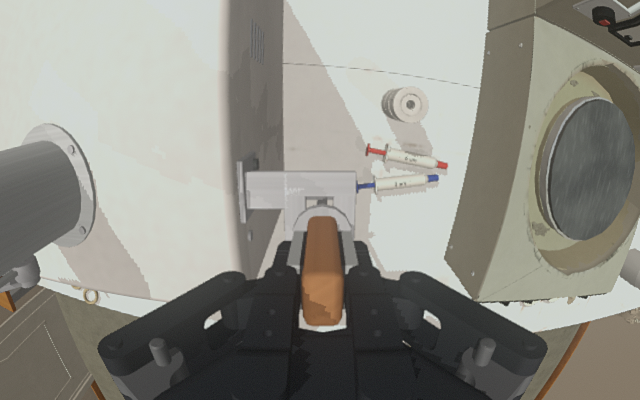

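```bash
cat >> plan.py <<'E'
def tipose(tip,t): return tcp(grip_from_tip(tip,t),t,off=.016)
E
python3 - <<'E'
from plan import *
for x,z,t in((-.16,.06,40),(-.14,.06,40),(-.072,.055,40),(-.072,.011,40),(-.12,.011,40),(-.15,.011,38),(-.18,.011,35),(-.205,.011,32),(-.195,.06,30)):
    q=inverse_kinematics(*tipose([x,0,z],t));print(x,z,t,None if q is None else q.round(2))
E
```

```text
-0.16 0.06 40 [-0.83 -0.76  2.51  0.63  1.02  0.43]
-0.14 0.06 40 [-0.77 -0.69  2.47  0.63  0.95  0.46]
-0.072 0.055 40 [-0.61 -0.44  2.34  0.62  0.77  0.54]
-0.072 0.011 40 [-0.61 -0.37  2.38  0.7   0.68  0.43]
-0.12 0.011 40 [-0.71 -0.53  2.48  0.7   0.79  0.37]
-0.15 0.011 38 [-0.75 -0.61  2.5   0.64  0.87  0.41]
-0.18 0.011 35 [-0.78 -0.66  2.5   0.56  0.95  0.46]
-0.205 0.011 32 [-0.78 -0.69  2.49  0.49  1.01  0.51]
-0.195 0.06 30 [-0.71 -0.67  2.37  0.41  1.09  0.65]
```

```bash
python3 - <<'E'
from plan import *
g=np.array([-.079,-.201,.277])
P,r=tcp(g+[-.06,0,.016],0);move_l(P,feed=.12)
P,r=tcp(g+[-.17,0.02,.03],0);move_l(P,feed=.2)
P,r=tipose([-.16,0,.065],40);print(move_l(P,feed=.15,rotation=r,max_force=15))
pic("scene","s8",(240,150,440,300),4);pic("wrist","w8");pic("top","t8",(270,100,440,240),4)
s=observe();print(s["opening"],s["eef_pos"]-P,s["time_s"])
E
```

```text
False
0.014574813726719258 [ 0.00034416 -0.00044696  0.00059643] 16.85
```

View pics/w8.png

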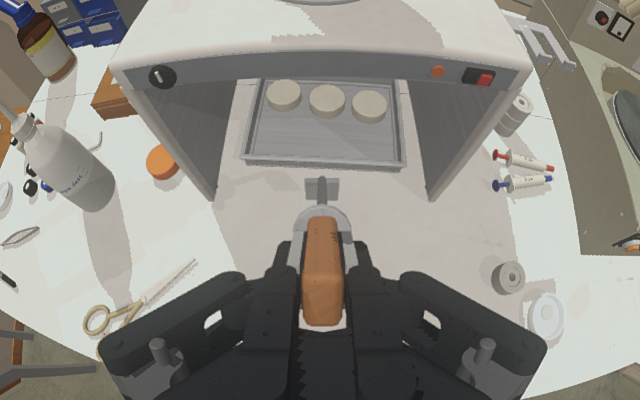

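View pics/s8.png

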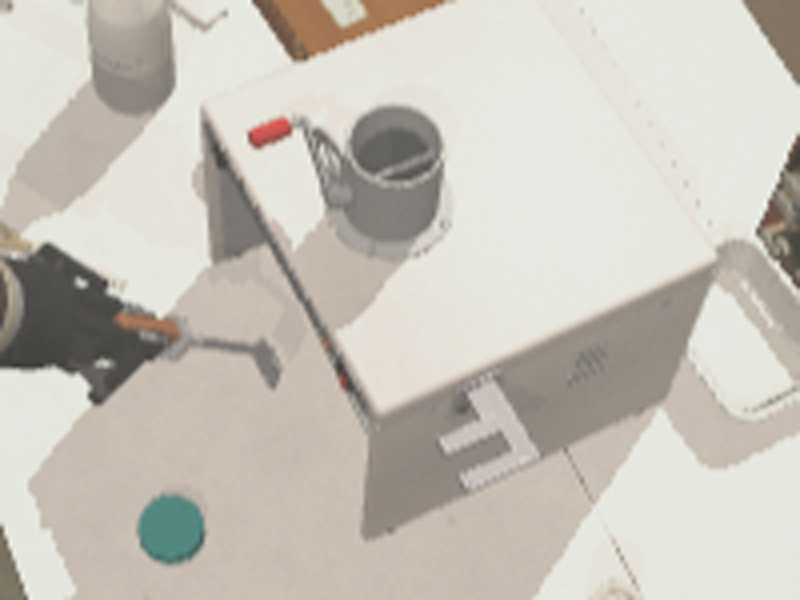

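View pics/t8.png

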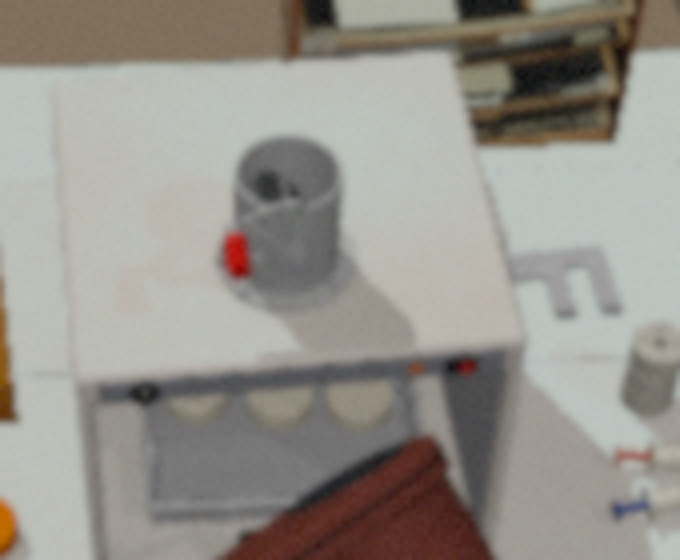

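```bash
python3 - <<'E'
from plan import *
def wcloud(name):
    Z=np.load(name);K,T,d=Z["K"],Z["T"],Z["d"];v,u=np.mgrid[:400,:640]
    xy=(np.stack([u,v],-1)-K[:2,2])/K[0,0];th=np.hypot(xy[...,0],xy[...,1])[...,None]
    p=np.concatenate([xy/th*np.tan(th)*d[...,None],d[...,None]],-1)
    return toh(p@T[:3,:3].T+T[:3,3])
W=wcloud("w8.npz")
for u in(260,290,322,350,390): print(u,[(v,*W[v,u].round(3)) for v in range(150,176,2) if W[v,u,2]>.012][:4],"low",W[172,u].round(3))
m=np.zeros((400,640),bool);m[176:204,300:345]=1;m&=(W[...,2]>.02)
q=W[m];print("tongue",len(q),q.min(0),q.max(0));
for v in range(176,206,3):print(v,W[v,310].round(3),W[v,322].round(3),W[v,335].round(3))
_,_,K2,T2=load("scene0.npz")
for y in(.017,-.017):
    print((proj(tow([-.16,y,.065]),K2,T2)-[240,150])*4)
E
```

```text
260 [(154, np.float64(-0.083), np.float64(0.08), np.float64(0.027)), (156, np.float64(-0.087), np.float64(0.079), np.float64(0.028)), (158, np.float64(-0.089), np.float64(0.079), np.float64(0.026)), (160, np.float64(-0.087), np.float64(0.081), np.float64(0.019))] low [-0.096  0.083  0.001]
290 [(156, np.float64(-0.087), np.float64(0.04), np.float64(0.027)), (158, np.float64(-0.09), np.float64(0.04), np.float64(0.027)), (160, np.float64(-0.092), np.float64(0.04), np.float64(0.026)), (162, np.float64(-0.088), np.float64(0.042), np.float64(0.013))] low [-0.096  0.042  0.   ]
322 [(158, np.float64(-0.091), np.float64(-0.0), np.float64(0.03)), (160, np.float64(-0.093), np.float64(-0.0), np.float64(0.027)), (162, np.float64(-0.095), np.float64(-0.0), np.float64(0.025))] low [-0.095 -0.    -0.001]
350 [(158, np.float64(-0.091), np.float64(-0.036), np.float64(0.029)), (160, np.float64(-0.093), np.float64(-0.036), np.float64(0.027)), (162, np.float64(-0.096), np.float64(-0.036), np.float64(0.028)), (164, np.float64(-0.092), np.float64(-0.037), np.float64(0.015))] low [-0.096 -0.038 -0.001]
39
[... 463 characters left out ...]
 0.011  0.097] [-0.161 -0.     0.112] [-0.154 -0.013  0.097]
182 [-0.157  0.011  0.097] [-0.168 -0.     0.12 ] [-0.158 -0.013  0.098]
185 [-0.158  0.011  0.092] [-0.175 -0.     0.128] [-0.158 -0.013  0.092]
188 [-0.159  0.012  0.087] [-0.181 -0.     0.135] [-0.159 -0.013  0.087]
191 [-0.159  0.012  0.081] [-0.187 -0.     0.144] [-0.159 -0.014  0.08 ]
194 [-0.161  0.012  0.076] [-0.192 -0.     0.149] [-0.161 -0.014  0.077]
197 [-0.161  0.012  0.069] [-0.198 -0.     0.156] [-0.162 -0.014  0.07 ]
200 [-0.136  0.015  0.   ] [-0.202 -0.     0.161] [-0.137 -0.017  0.001]
203 [-0.14   0.015 -0.001] [-0.206 -0.     0.165] [-0.141 -0.017  0.   ]
[252.52159459 355.35256619]
[270.69307723 388.7010686 ]
```

```bash
python3 - <<'E'
from plan import *
P,r=tipose([-.072,0,.058],40);print(move_l(P,feed=.1,rotation=r,max_force=8))
pic("wrist","w9a")
P,r=tipose([-.072,0,.011],40);print(move_l(P,feed=.06,rotation=r,max_force=6))
s=observe();print(s["opening"],s["eef_pos"]-P,s["ft_force"],s["time_s"])
pic("wrist","w9")
E
```

```text
False
False
0.01497302053721255 [ 0.00028238 -0.00017926  0.00041726] [-0.18352932  0.63286051 -1.91183013] 18.8667
```

View pics/w9.png

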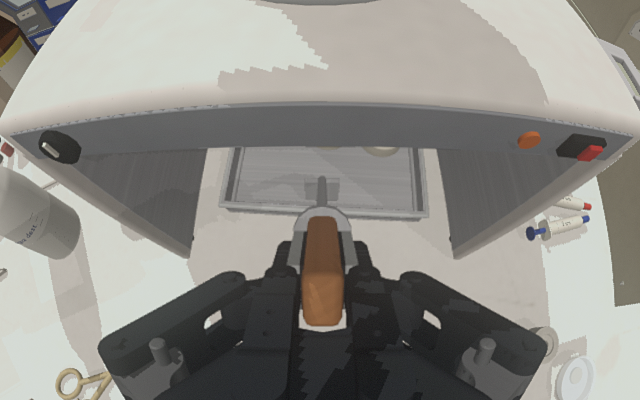

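Tongue (320,190) is inside the tray behind the rim (y≈210), centred. Dragging now.

```bash
python3 - <<'E'
from plan import *
hold(.2)
f0=observe()["ft_force"]
for x,t,fd in((-.09,40,.03),(-.12,40,.05),(-.15,38,.05),(-.165,36.5,.05),(-.18,35,.05),(-.193,33.3,.05),(-.203,32,.05)):
    P,r=tipose([x,0,.011],t);h=move_l(P,feed=fd,rotation=r,max_force=18)
    s=observe();print(x,h,(s["eef_pos"]-P).round(4),(s["ft_force"]-f0).round(1),s["time_s"])
    if h: break
pic("wrist","w10");pic("top","t10",(270,100,440,240),4)
E
```

```text
-0.09 False [ 0.     -0.0002  0.0002] [ 0.8 -0.2  0.9] 19.8667
-0.12 False [-0.     -0.0002  0.0001] [0.1 0.1 0.4] 20.6167
-0.15 False [-0.0002 -0.0001 -0.0001] [-0.4 -0.5  0.3] 21.2667
-0.165 False [ 0.     -0.0001  0.    ] [-0.2 -0.3  0.5] 21.6417
-0.18 False [-0.     -0.0001 -0.    ] [0.6 0.1 1.8] 22.0167
-0.193 False [ 0.0001 -0.     -0.    ] [-0.9 -0.6  0.7] 22.3417
-0.203 False [ 0.0001 -0.     -0.0001] [0.6 0.2 1.1] 22.625
```

View pics/w10.png

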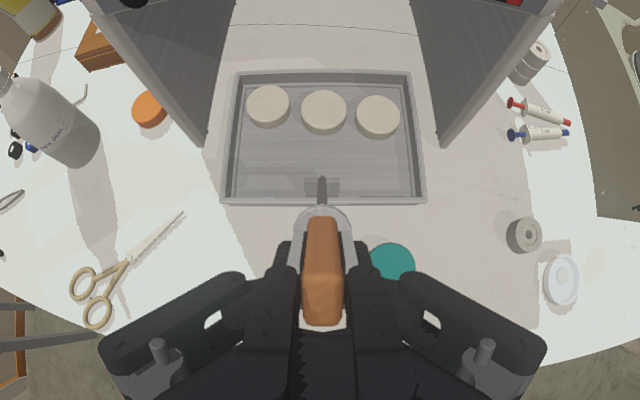

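View pics/t10.png

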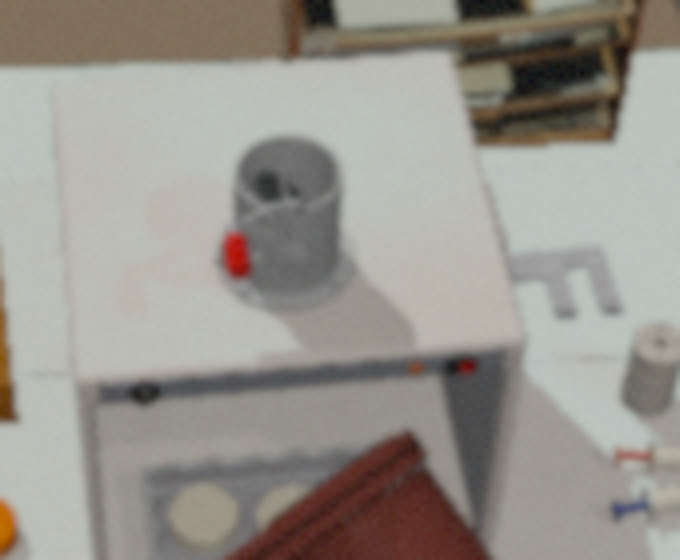

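```bash
cat >> plan.py <<'E'
def wcloud(name):
    Z=np.load(name);K,T,d=Z["K"],Z["T"],Z["d"];v,u=np.mgrid[:400,:640]
    xy=(np.stack([u,v],-1)-K[:2,2])/K[0,0];th=np.hypot(xy[...,0],xy[...,1])[...,None]
    p=np.concatenate([xy/th*np.tan(th)*d[...,None],d[...,None]],-1)
    return toh(p@T[:3,:3].T+T[:3,3])
E
python3 - <<'E'
from plan import *
W=wcloud("w10.npz")
for u in(240,270,380,410): print(u,[(v,*W[v,u].round(3)) for v in range(186,206,2)])
E
```

```text
240 [(186, np.float64(-0.188), np.float64(0.093), np.float64(0.002)), (188, np.float64(-0.191), np.float64(0.092), np.float64(0.004)), (190, np.float64(-0.193), np.float64(0.092), np.float64(0.003)), (192, np.float64(-0.195), np.float64(0.092), np.float64(0.003)), (194, np.float64(-0.198), np.float64(0.092), np.float64(0.002)), (196, np.float64(-0.2), np.float64(0.091), np.float64(0.003)), (198, np.float64(-0.209), np.float64(0.084), np.float64(0.028)), (200, np.float64(-0.211), np.float64(0.084), np.float64(0.027)), (202, np.float64(-0.213), np.float64(0.084), np.float64(0.027)), (204, np.float64(-0.21), np.float64(0.09), np.float64(0.005))]
270 [(186, np.float64(-0.189), np.float64(0.058), np.float64(0.003)), (188, np.float64(-0.191), np.float64(0.058), np.float64(0.003)), (190, np.float64(-0.193), np.float64(0.058), np.float64(0.002)), (192, np.float64(-0.196), np.float64(0.057), np.float64(0.003)), (194, np.float64(-0.198), np.float64(0.058), np.float64(0.002)), (196, np.float64(-0.2), np.float64(0.057), np.float64(0.004)), (198, np.float64(-0.209), np.float64(0.053), np.float64(
[... 826 characters left out ...]
 np.float64(-0.059), np.float64(0.025))]
410 [(186, np.float64(-0.188), np.float64(-0.099), np.float64(0.002)), (188, np.float64(-0.191), np.float64(-0.098), np.float64(0.003)), (190, np.float64(-0.193), np.float64(-0.099), np.float64(0.002)), (192, np.float64(-0.196), np.float64(-0.098), np.float64(0.004)), (194, np.float64(-0.198), np.float64(-0.098), np.float64(0.003)), (196, np.float64(-0.2), np.float64(-0.098), np.float64(0.002)), (198, np.float64(-0.209), np.float64(-0.09), np.float64(0.029)), (200, np.float64(-0.211), np.float64(-0.09), np.float64(0.027)), (202, np.float64(-0.213), np.float64(-0.09), np.float64(0.027)), (204, np.float64(-0.209), np.float64(-0.097), np.float64(0.003))]
```

```bash
python3 - <<'E'
from plan import *
P,r=tipose([-.194,0,.012],32);move_l(P,feed=.05,rotation=r)
P,r=tipose([-.190,0,.075],32);move_l(P,feed=.12,rotation=r)
g=np.array([-.079,-.201,.277])
P,r=tcp(g+[-.15,0.02,.03],0);print(move_l(P,feed=.2,rotation=r))
P,r=tcp(g+[-.09,0,.016],0);move_l(P,feed=.15,rotation=r)
hold(.2)
pic("wrist","w11");pic("scene","s11",(300,200,420,300),6)
s=observe();print(s["opening"],s["eef_pos"]-P,s["ft_force"],s["time_s"])
E
```

```text
False
0.014868076914372462 [-3.65492081e-04 -4.12050707e-05  5.40495064e-04] [-0.40184428  0.22444751 -3.25837373] 25.725
```

View pics/w11.png

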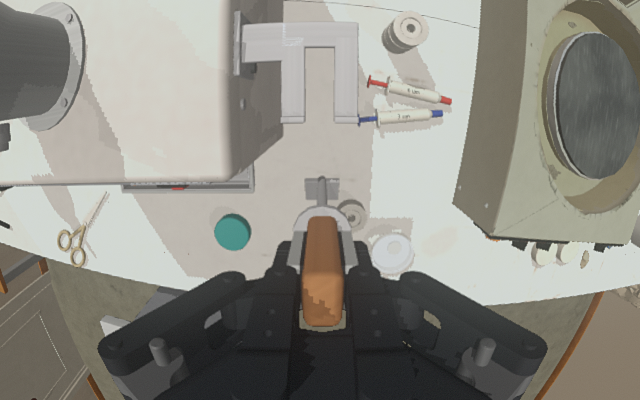

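View pics/s11.png

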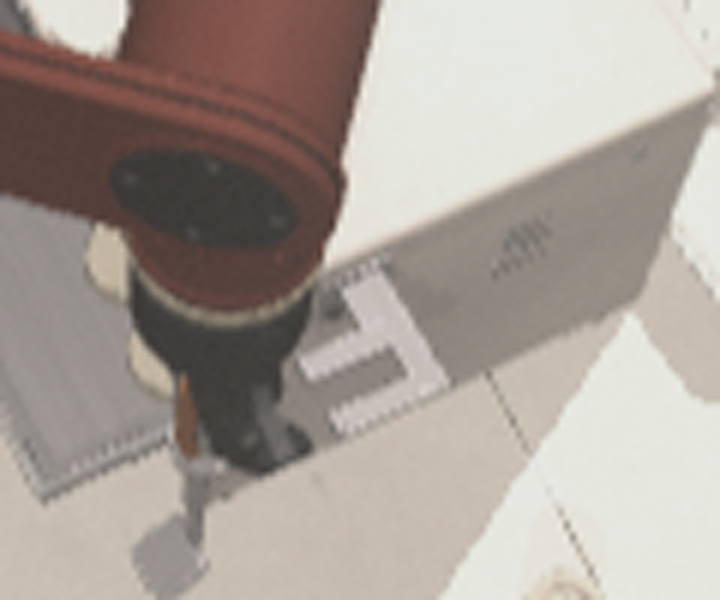

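```bash
python3 - <<'E'
from plan import *
g=np.array([-.079,-.201,.277])
P,r=tcp(g+[0,0,.016],0);print(move_l(P,feed=.08,rotation=r,max_force=6))
s=observe();print(s["eef_pos"]-P,s["ft_force"])
P,r=tcp(g+[0,0,.0005],0);print(move_l(P,feed=.03,rotation=r,max_force=5))
s=observe();print(s["eef_pos"]-P,s["ft_force"],s["time_s"])
pic("wrist","w12")
E
```

```text
False
[-3.20275616e-04 -1.14107523e-04  5.33966870e-05] [ 0.52095494 -0.59821784 -1.39424865]
True
[-2.78444325e-04  4.01603736e-05  9.88001743e-04] [0.54336398 0.46696156 2.8895896 ] 27.4833
```

View pics/w12.png

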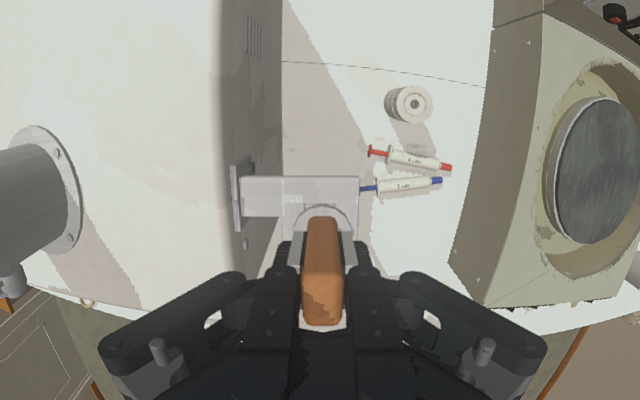

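```bash
python3 - <<'E'
from plan import *
gripper_to(.04);hold(.2)
g=np.array([-.079,-.201,.277])
P,r=tcp(g+[0,0,.09],0);print(move_l(P,feed=.1,rotation=r))
P,r=tcp(np.array([-.25,-.2,.40]),10);move_l(P,feed=.3,rotation=r)
hold(.3)
pic("wrist","w13");print(observe()["time_s"])
E
```

```text
False
30.2167
```

View pics/w13.png

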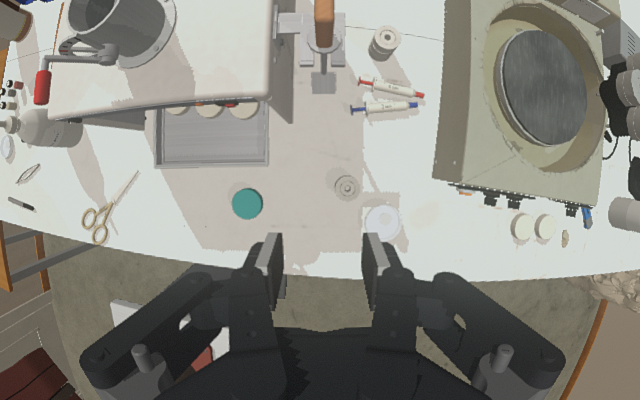

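Hook hangs in its fork (322,40), the tray is out at (212,140) with the carriers visible behind. I'll swing the arm clear for a full check from the fixed cameras.

```bash
python3 - <<'E'
from plan import *
s=observe();p=s["eef_pos"]
move_l([p[0],p[1],.45],feed=.3)
q=observe()["q"].copy();q[0]=-1.3;set_joints(q);hold(.2)
pic("top","t14",(270,100,440,250),4.6);pic("scene","s14",(240,150,440,300),4)
print(observe()["time_s"])
for n,nm in(("top","t14"),("scene","s14")):
    im,d,K,T=load(nm+".npz");H=toh(cloud(d,K,T))
    hsv=cv2.cvtColor(im,cv2.COLOR_RGB2HSV).astype(int)
    br=(hsv[...,0]>4)&(hsv[...,0]<20)&(hsv[...,1]>110)&(H[...,2]>.2)&(abs(H[...,0])<.25)&(H[...,1]<-.14)&(H[...,1]>-.3)
    if br.any(): print(n,"handle",br.sum(),H[br].mean(0),H[br].min(0),H[br].max(0),np.argwhere(br).mean(0)[::-1])
    rm=(abs(H[...,2]-.028)<.006)&(H[...,0]<-.18)&(H[...,0]>-.24)&(abs(H[...,1])<.1);print("rim",rm.sum(),H[rm].mean(0))
E
```

```text
31.9083
rim 0 [nan nan nan]
scene handle 31 [-0.07992123 -0.20202988  0.30689172] [-0.0905173  -0.20797354  0.30329993] [-0.06984749 -0.19718938  0.31066063] [363.93548387 251.93548387]
rim 108 [-0.20922394 -0.0014573   0.0283092 ]<stdin>:12: RuntimeWarning: Mean of empty slice.
  ret = um.true_divide(
```

View pics/t14.png

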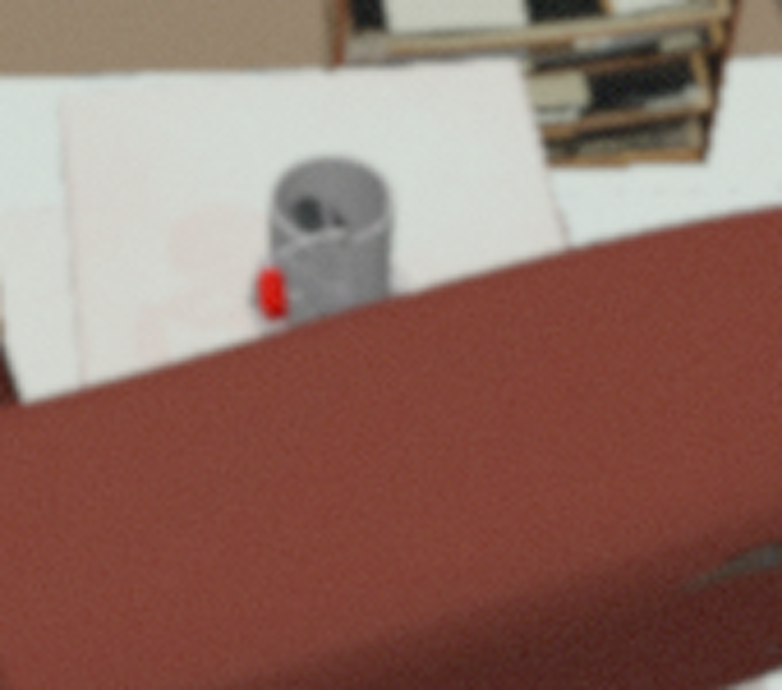

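View pics/s14.png

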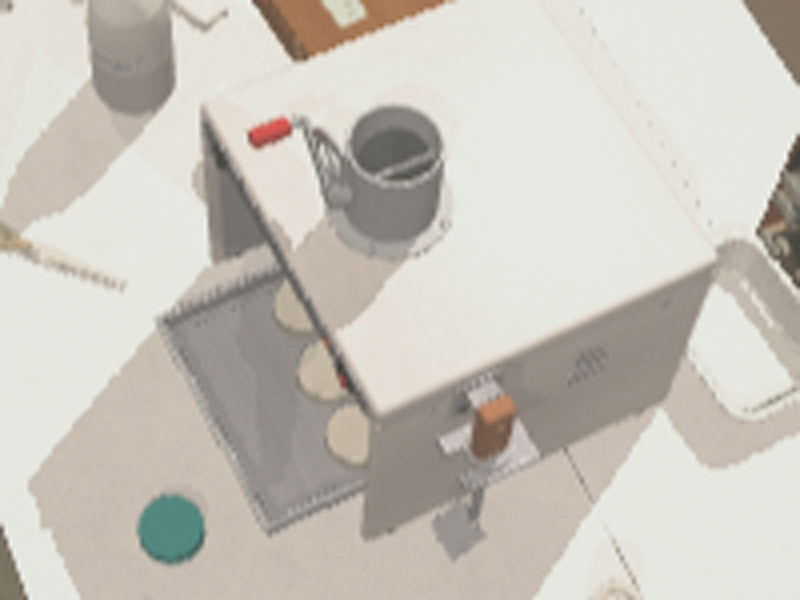

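```bash
python3 -c "
from plant import *
job_done();print(observe()['time_s'])"
```

```text
the job is handed in; nothing more can be done
the job is handed in; nothing more can be done
```

The job is done and handed in at about 32 s of the 67 s allowed; no verdict is reported at hand-in.

- **Damper:** The first move left the lever at about 0.70 rad, too close to the lower limit. I gripped it again and the wrist camera then put it at about 0.79 rad. Later pictures show it unchanged.
- **Tray:** I hooked the tray inside its front rim and dragged it straight out; the wrist force changed by only about 2 N. The rim now stands about 65 mm in front of the hood: 67 mm by the wrist camera, 64 mm by the scene camera. The tray is flat and square to the hood, and all three carriers lie flat in it. The gripper stayed clear of the tray.
- **Hook:** It hangs upright in its fork. The top of its handle is within 1 mm of where it was at the start.
- **Bystanders:** The wash bottle and the steel weight look untouched in the pictures. I did not measure their positions again.

In the last check the arm blocked the top camera's view of the tray and hook, so those final readings come from the scene and wrist cameras only.

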